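# Empty the ball cup and stand it mouth-down

## Robot

A 6-joint arm with a two-finger parallel gripper is mounted at the origin on the work surface. World frame = base frame: x ahead of the robot, y to its left, z up, the work surface at z = 0. Lengths are in m, angles in rad, forces in N, time in s.
With the tool pointing down it reaches from about 0.25 to 0.775 m from the base axis. Payload 4 kg.
Tool frame: the origin (TCP) lies between the finger pads; the fingertips stand 11 mm ahead of it and the grasp point (between the pads) lies 8 mm behind it (robot.tip_extent is the z of the fingertips in the tool frame, in m); z points along the fingers, y is the line along which they close (so a half turn about z gives the same grasp; the last joint's range is limited). The gripper opens to 94 mm and grips with 3 to 60 N. Pads are 16 mm wide; open, the fingers measure 119 mm over their backs; the gripper's body (75 mm by 177 mm) begins 78 mm behind the grasp point.
Start: joints at [-1.34, 0.087, 1.371, -0, 1.684, -0.103], TCP at [0.18, -0.52, 0.194] pointing down, gripper open.
Joint ranges: [-3.1, 3.1], [-0.76, 2.03], [0.27, 2.55], [-1.08, 4.22], [0.17, 2.65], [-2.57, 2.57]. Speed limits (rad/s): [2.79, 2.79, 3.14, 3.14, 3.14, 3.14].

## Interface

Orientations are given as [roll, pitch, yaw] about the fixed x, y, z axes, in that order (R = Rz(yaw) Ry(pitch) Rx(roll)).
In Python, from bench import robot, imaging gives the robot as it stands.
- The arm moves only by the shell command python3 -m pendant 'ROWS'. ROWS is JSON, a list of rows, each a list of 7 numbers: the shift along the world's x, y, z in cm, then the turn, a rotation vector about the world's x, y, z in degrees, then the opening, from 0 (shut) to 1 (fully open). In form: [[dx, dy, dz, ax, ay, az, jaw], ...]. A call has 1 to 8 rows; each row shifts and turns the commanded pose from where the row before left it; what a row does not reach is not made up. A row lasts 1/10 s, in which the tool goes at most 50 mm and 8.59 degrees, less where a joint would pass 70% of its speed; a pose out of reach is approached as far as the arm can. A call is refused whole if a number of a shift passes 5 or a number of a turn 8.59, either way. A call with a gripper value outside its range is refused whole. The fingers move at their own pace and stop on an object; the grip force is fixed at half the most. Time passes only in rows, so rows that do not move let the fingers close. It gives the time, the measured TCP pose, the force, the opening and the grip force at its end, in the units of the state.
- robot.get_obs(): the state, without advancing time (a new reading comes with each control period).
- imaging.snapshot(name): name is "side" or "top" or "wrist"; returns the picture (384x512x3 uint8, red, green, blue); there is no depth.
- imaging.camera_params(name): a dict with "camera_matrix" (3x3 intrinsics, pixels), "k1" (the pictures are not rectified: a ray, as slopes to the right and down, at radius r is drawn at 1 + k1 r^2 times it, then the intrinsics apply), "R" (3x3) and "t" (3): a world point X has camera coordinates R X + t. Camera axes: x right, y down, z forward; pixel columns grow to the right and rows downward; lengths in m; the calibration is good to about 2 mm. A picture is of the moment at which its call begins: read the wrist's pose just before it. camera_params takes no time and is no camera call; for the wrist camera it gives the pose at the moment of the call.
- robot.close_job(): hands the job in; it is judged then, once.
The state is a dict: "time": time; "joint_positions": joint angles; "qvel": joint speeds; "joint_torque": joint torques, N m; "tool_pos": TCP position; "ee_rot": TCP orientation; "wrist_force": force on the tool from outside, world axes, zero at the start; "wrist_torque": the same for the moment, N m; "width": finger opening in m; "finger_force": force on a finger pad.
Only numpy, scipy, OpenCV 4.12 (cv2) and the standard library are available. Lean on these libraries where they do the work, as an engineer would, in place of code of your own. Each camera call takes 0.05 s, during which the arm holds its last target. There are 200 camera calls.

## Task

Empty the three steel balls from the blue cup into the red bin, then turn the cup over and stand it mouth-down in the middle of the round black mat. Lower it onto the mat in the fingers rather than dropping or toppling it there, and leave the jar, the screwdriver and the brass block where they are.

Things in the scene. Friction and masses are not known exactly. Their poses are not given: they have to be found in the camera images.
- cup: Blue square metal cup, loose: 64 x 64 mm, 76 mm tall, floor and rim 3 mm thick, flat parallel outer sides, inside flaring 5 degrees a side to the mouth, 0.11 to 0.22 kg. Origin: centre of its closed end's outer face; z points from there to the mouth; x, y square to the sides. Starts mouth-up on the bench with the balls in it. Lies still on any side. Turning over takes two tilted grips.
- cup_mouth (a point): Centre of the cup's mouth, in the plane of the rim, 76 mm from cup along the cup's z.
- ball0_center (a point): Centre of steel ball 0: 22 mm across, 44 g, loose; starts to roll on a slope of about 12 degrees. Starts in the cup.
- ball1_center (a point): Centre of steel ball 1: 22 mm across, 44 g, loose; starts to roll on a slope of about 12 degrees. Starts in the cup.
- ball2_center (a point): Centre of steel ball 2: 22 mm across, 44 g, loose; starts to roll on a slope of about 12 degrees. Starts in the cup.
- bin: Red open-topped square bin fixed to the bench, 170 x 170 mm outside, 45 mm tall, walls and floor 5 mm. Origin at the centre of its underside on the bench; x and y along its sides, z up.
- mat: Round black rubber mat fixed to the bench, 136 mm across, 3 mm thick. Origin at the centre of its underside, z up.
- jar: Bystander: small closed amber jar, 52 mm across, 42 mm tall, loose. Origin at the centre of its underside.
- driver: Bystander: screwdriver lying on the bench along its x (handle to -x), 200 mm long, handle 26 mm thick, loose. Origin at mid-length, on the bench.
- stock: Bystander: brass block 50 x 30 x 20 mm (x, y, z), loose. Origin at the centre of its underside.
There are look-alikes about, which are no part of the job. There is more than one size of the bin; the one meant has the size given above. Of the things that look like the mat, the larger one is meant.

How it is judged:
On the way, in this order (a step that is already met when the one before it is completed fails the run):
1. all three balls are in the red bin (x of ball0_center in the frame of bin between -0.08 and 0.08 m and y of ball0_center in the frame of bin between -0.08 and 0.08 m and z of ball0_center in the frame of bin between 0 and 0.045 m and x of ball1_center in the frame of bin between -0.08 and 0.08 m and y of ball1_center in the frame of bin between -0.08 and 0.08 m and z of ball1_center in the frame of bin between 0 and 0.045 m and x of ball2_center in the frame of bin between -0.08 and 0.08 m and y of ball2_center in the frame of bin between -0.08 and 0.08 m and z of ball2_center in the frame of bin between 0 and 0.045 m), for 0.2 s.
2. the cup, mouth-down over the mat and still in the fingers, is lowered until its rim is within 15 mm of the mat (angle between cup's own z axis and vertical above 2.9 rad and height (world z) of cup_mouth below 0.018 m and horizontal distance between cup and mat below 0.04 m and contact force between the fingers and cup above 0.5 N), for 0.05 s.
At the end, for the whole second after the job is handed in: All three balls lie in the red bin (centres within its walls and below its rim), and the cup stands at rest mouth-down, level within 5 degrees, its rim down on the mat (within 4 mm) and its centre within 25 mm of the mat's centre, released (all of step 1 and angle between cup's own z axis and vertical above 3.05 rad and horizontal distance between cup and mat below 0.025 m and height (world z) of cup_mouth between 0 and 0.007 m and linear speed of cup below 0.02 m/s); the robot touches nothing.
It fails at once if the jar is pushed more than 30 mm from its place (distance of jar from where it was at the start of the episode above 0.03 m).
It fails at once if the screwdriver is pushed more than 30 mm from its place (distance of driver from where it was at the start of the episode above 0.03 m).
It fails at once if the brass block is pushed more than 30 mm from its place (distance of stock from where it was at the start of the episode above 0.03 m).
It also fails if it takes over 70 s, if anything falls off the work surface, if the arm or the gripper's body presses on something with over 40 N, if the wrist force passes 120 N, or if a joint passes its speed limit or range.

## Working session

There is one attempt and no reset: what is moved stays moved. The work goes in short steps, Python scripts to look and compute and a shell command to move; the robot and the scene stay as the last step left them, time stands still between calls to the robot, and variables do not carry over. Pictures are saved under pics/ and viewed, at most 10 in all, crops included, and the job is handed in when it is done.

```bash
ls; mkdir -p pics
python3 - <<'E'
from bench import robot, imaging
import cv2, numpy as np
for n in ["top","side"]:
    im=imaging.snapshot(n); cv2.imwrite(f"pics/{n}0.png",im[:,:,::-1])
    p=imaging.camera_params(n); print(n,p)
o=robot.get_obs(); print(o['time'],o['tool_pos'],o['ee_rot'],robot.tip_extent)
E
```

```text
pics
top {'camera_matrix': array([[408.23222157,   0.        , 252.80528242],
       [  0.        , 408.23222157, 197.70602248],
       [  0.        ,   0.        ,   1.        ]]), 'k1': 0.01991393537307322, 'R': array([[ 0.0017322 , -0.99978268,  0.02077462],
       [-0.9861286 , -0.00515586, -0.16590298],
       [ 0.16597404, -0.02019907, -0.98592323]]), 't': array([0.13248202, 0.52272531, 1.50540092])}
side {'camera_matrix': array([[382.77447671,   0.        , 261.78906629],
       [  0.        , 382.77447671, 186.42875415],
       [  0.        ,   0.        ,   1.        ]]), 'k1': -0.12283091946278782, 'R': array([[-0.69338164, -0.7205692 ,  0.00138546],
       [-0.53570555,  0.51420521, -0.66978546],
       [ 0.48191437, -0.46515914, -0.74255338]]), 't': array([0.47730003, 0.2555125 , 1.09904052])}
0.1 [ 0.18007831 -0.51915031  0.19294958] [-3.13966794e+00 -2.03347949e-04  3.33781396e-01] 0.011
```

View pics/top0.png

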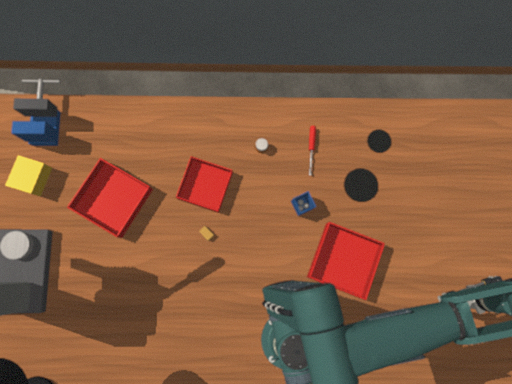

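View pics/side0.png

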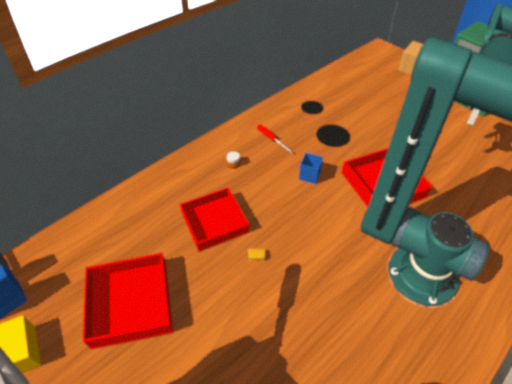

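Top view: bin candidates at (110,200), (206,185) and (347,260). Mats are the large one at (361,185) and the small one at (379,141). The cup is at (304,204), with a blue vise at (38,130) that could be mistaken for it. The jar is at (262,145), the driver at (312,150) and the brass block at (207,233). Next I measure them.

```bash
cat > h.py <<'E'
from bench import robot, imaging
import cv2, numpy as np
def slopes(p,uv):
    K=p["camera_matrix"]; d=np.array([p["k1"],0,0,0,0.])
    return cv2.undistortPoints(np.array(uv,float).reshape(-1,1,2),K,d).reshape(-1,2)
def rays(p,uv):
    s=slopes(p,uv); R=np.array(p["R"]); C=-R.T@np.array(p["t"])
    return C,np.c_[s,np.ones(len(s))]@R
def plane(p,uv,z):
    C,D=rays(p,uv); return C+D*((z-C[2])/D[:,2])[:,None]
def proj(p,X):
    c=np.atleast_2d(X)@np.array(p["R"]).T+p["t"]; s=c[:,:2]/c[:,2:]
    s=s*(1+p["k1"]*(s**2).sum(1))[:,None]; K=p["camera_matrix"]
    return s*[K[0,0],K[1,1]]+K[:2,2]
def tri(p1,u1,p2,u2):
    C1,D1=rays(p1,u1);C2,D2=rays(p2,u2);d1=D1[0]/np.linalg.norm(D1[0]);d2=D2[0]/np.linalg.norm(D2[0])
    a=np.linalg.lstsq(np.c_[d1,-d2],C2-C1,rcond=None)[0]
    A=C1+a[0]*d1;B=C2+a[1]*d2
    return (A+B)/2,np.linalg.norm(A-B)
def hsv(im): return cv2.cvtColor(im,cv2.COLOR_RGB2HSV)
def save(n,im): cv2.imwrite(f"pics/{n}.png",im[:,:,::-1])
E
python3 - <<'E'
from h import *
np.set_printoptions(precision=3,suppress=True)
im=cv2.imread("pics/top0.png")[:,:,::-1].copy(); H=hsv(im); p=imaging.camera_params("top")
red=((H[...,0]<6)|(H[...,0]>174))&(H[...,1]>200)&(H[...,2]>60)
blu=(H[...,0]>100)&(H[...,0]<125)&(H[...,1]>150)&(H[...,2]>50)
blk=(H[...,2]<25)
yel=(H[...,0]>18)&(H[...,0]<30)&(H[...,1]>150)&(H[...,2]>140)
for nm,m,z in(("red",red,.045),("blue",blu,.076),("blk",blk,.003),("yel",yel,.02)):
    c,_=cv2.findContours(m.astype(np.uint8),0,1)
    for k in c:
        if cv2.contourArea(k)<60: continue
        W=plane(p,k.reshape(-1,2),z)[:,:2]; r=cv2.minAreaRect((W*1000).astype(np.float32)); q=cv2.minAreaRect(k)
        print(nm,"px",np.round(q[0]),"world mm",np.round(r[0]),"size",np.round(r[1]),"ang",round(r[2],1))
c=cv2.resize(im[100:310,230:420],None,fx=3,fy=3,interpolation=cv2.INTER_CUBIC)[:600]; save("crop0",c)
E
```

```text
blue px [ 28. 126.] world mm [785. 976.] size [ 67. 117.] ang 10.1
yel px [ 24. 174.] world mm [ 614. 1006.] size [108. 126.] ang 72.6
```

View pics/crop0.png

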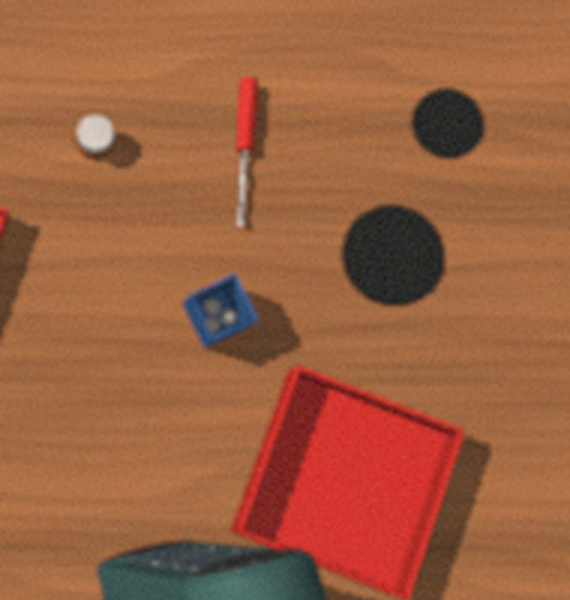

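The crop shows the blue cup with balls in it at (303,203), the large mat at (361,185) and a red bin at (346,260). My masks were too tight, so I relax them.

Run:
```python
from h import *
np.set_printoptions(precision=3,suppress=True)
im=cv2.imread("pics/top0.png")[:,:,::-1].copy(); H=hsv(im); p=imaging.camera_params("top")
for u,v in((346,260),(206,185),(361,185),(296,200),(311,212),(207,233),(340,200)): print(u,v,im[v,u],H[v,u])
red=((H[...,0]<5)|(H[...,0]>172))&(H[...,1]>150)&(H[...,2]>50)
blu=(H[...,0]>100)&(H[...,0]<128)&(H[...,1]>100)&(H[...,2]>40)
blk=(im.max(2)<60)
yel=(H[...,0]>16)&(H[...,0]<30)&(H[...,1]>150)&(H[...,2]>140)
for nm,m,z in(("red",red,.045),("blue",blu,.076),("blk",blk,.003),("yel",yel,.02)):
    c,_=cv2.findContours(m.astype(np.uint8),0,1)
    for k in c:
        if cv2.contourArea(k)<40 or k[:,0,1].min()<90: continue
        W=plane(p,k.reshape(-1,2),z)[:,:2]; r=cv2.minAreaRect((W*1000).astype(np.float32)); q=cv2.minAreaRect(k)
        print(nm,"px",np.round(q[0]),"world mm",np.round(r[0]),"size",np.round(r[1]),"ang",round(r[2],1))
```

```text
346 260 [210  48  38] [  2 209 210]
206 185 [215  57  53] [  1 192 215]
361 185 [44 44 40] [30 23 44]
296 200 [31 50 78] [108 154  78]
311 212 [87 55 33] [ 12 158  87]
207 233 [203 156  77] [ 19 158 203]
340 200 [164 107  68] [ 12 149 164]
red px [346. 260.] world mm [ 291. -212.] size [230. 224.] ang 68.7
red px [110. 197.] world mm [520. 669.] size [237. 222.] ang 60.2
red px [204. 184.] world mm [575. 319.] size [172. 170.] ang 71.6
red px [312. 138.] world mm [761. -96.] size [23. 94.] ang 88.7
blue px [303. 203.] world mm [497. -52.] size [61. 71.] ang 25.3
blue px [ 36. 128.] world mm [778. 952.] size [125. 169.] ang 0.6
blk px [ 26. 371.] world mm [-101.  938.] size [194.  80.] ang 89.2
blk px [285. 312.] world mm [100.  13.] size [55. 18.] ang 79.1
blk px [494. 303.] world mm [ 133. -772.] size [54. 76.] ang 11.1
blk px [342. 311.] world mm [ 101. -200.] size [107. 167.] ang 77.6
blk px [312. 286.] world mm [194. -89.] size [ 14. 116.] ang 12.0
blk px [493. 280.] world mm [ 218. -775.] size [19. 59.] ang 11.9
blk px [ 33. 250.] world mm [330. 956.] size [43. 91.] ang 78.4
blk px [ 45. 274.] world mm [242. 903.] size [ 78. 304.] ang 77.3
blk px [360. 184.] world mm [ 584. -289.] size [122. 125.] ang 88.0
blk px [379. 141.] world mm [ 762. -371.] size [87. 88.] ang 55.2
blk px [ 38. 108.] world mm [883. 988.] size [ 63. 151.] ang 0.8
yel px [206. 233.] world mm [392. 311.] size [46. 29.] ang 45.6
yel px [ 24. 174.] world mm [ 614. 1007.] size [109. 129.] ang 72.5
```

The bin meant is the 170 mm one at px (204,184), at world (0.575, 0.319); the other two are about 225 mm. The mat is at (0.584,-0.289). Next I check the robot API and refine the cup, jar and driver positions.

```bash
python3 - <<'E'
from h import *
np.set_printoptions(precision=3,suppress=True)
print([a for a in dir(robot) if a[0]!='_'])
im=cv2.imread("pics/top0.png")[:,:,::-1].copy(); H=hsv(im); p=imaging.camera_params("top")
ims=cv2.imread("pics/side0.png")[:,:,::-1].copy(); Hs=hsv(ims); ps=imaging.camera_params("side")
def blob(H,near):
    m=(H[...,0]>100)&(H[...,0]<128)&(H[...,1]>100)&(H[...,2]>40)
    c,_=cv2.findContours(m.astype(np.uint8),0,1)
    return min(c,key=lambda k:np.hypot(*(k.reshape(-1,2).mean(0)-near))).reshape(-1,2)
for H_,P,n in((H,p,(303,203)),(Hs,ps,(311,168))):
    k=blob(H_,n); hull=cv2.convexHull(k).reshape(-1,2); ap=cv2.approxPolyDP(cv2.convexHull(k),2.0,True).reshape(-1,2)
    print("hull corners",ap.tolist()); print("z=.076",plane(P,ap,.076)[:,:2].tolist() and plane(P,ap,.076)[:,:2]); print("z=0",plane(P,ap,0)[:,:2])
# expected silhouette of candidate cup vs
print("jar",plane(p,[(262,145)],.04),"driver ends",plane(p,[(312.5,126),(311,176)],.01))
print("bin center proj z=0",proj(p,[.575,.319,.045]),proj(ps,[.575,.319,.045]),"mat",proj(p,[.584,-.289,.003]),proj(ps,[.584,-.289,.003]))
E
python3 - <<'E'
import cv2
a=cv2.imread("pics/top0.png")[175:235,275:335];b=cv2.imread("pics/side0.png")[140:200,280:340]
cv2.imwrite("pics/cups.png",cv2.hconcat([cv2.resize(i,(400,400),interpolation=cv2.INTER_CUBIC) for i in(a,b)]))
E
```

```text
['IKError', 'close_job', 'get_obs', 'tip_extent']
hull corners [[308, 193], [314, 206], [298, 214], [292, 201]]
z=.076 [[ 0.535 -0.071]
 [ 0.487 -0.092]
 [ 0.456 -0.032]
 [ 0.505 -0.01 ]]
z=0 [[ 0.549 -0.083]
 [ 0.498 -0.105]
 [ 0.466 -0.042]
 [ 0.517 -0.019]]
hull corners [[306, 154], [321, 157], [315, 182], [300, 178], [301, 164]]
z=.076 [[ 0.532 -0.063]
 [ 0.486 -0.089]
 [ 0.423  0.015]
 [ 0.469  0.037]
 [ 0.511 -0.014]]
z=0 [[ 0.582 -0.129]
 [ 0.532 -0.157]
 [ 0.464 -0.044]
 [ 0.514 -0.02 ]
 [ 0.559 -0.075]]
jar [[0.73  0.099 0.04 ]] driver ends [[ 0.82  -0.105  0.01 ]
 [ 0.615 -0.094  0.01 ]]
bin center proj z=0 [[204.194 183.635]] [[213.456 212.442]] mat [[360.403 184.417]] [[332.332 134.152]]
```

View pics/cups.png

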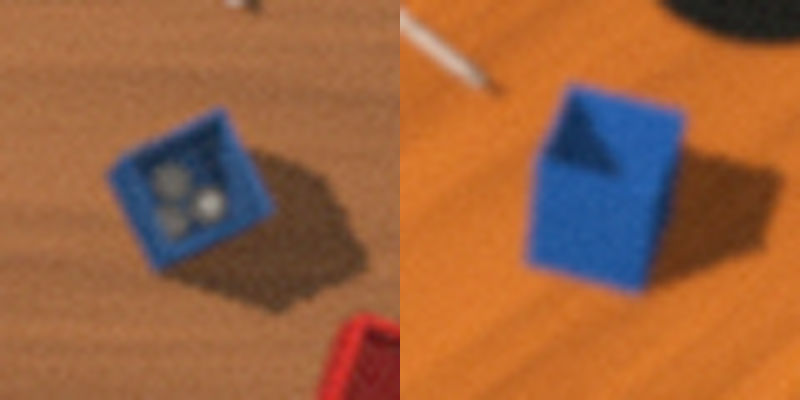

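Left crop: the cup's rim with three balls, its corners at about (308,192), (314,206), (298,214) and (292,201). That puts the centre at about (0.498,-0.055) with sides at about 25°/115°, and the side view agrees. I start moving and log joints so I can fit a kinematic model for planning the tilts.

```bash
cat > log.py <<'E'
from bench import robot
import json
o=robot.get_obs(); json.dump({k:[float(x) for x in o[k]] for k in("joint_positions","tool_pos","ee_rot")},open("log.jsonl","a")); open("log.jsonl","a").write("\n")
print(round(o["time"],2),[round(float(x),3) for x in o["joint_positions"]],[round(float(x),3) for x in o["tool_pos"]],[round(float(x),3) for x in o["ee_rot"]])
E
python3 log.py
python3 -m pendant '[[2,4,1,0,0,6,1],[2,4,1,0,0,0,1],[2,4,1,0,0,0,1],[2,4,1,0,0,0,1]]'; python3 log.py
python3 -m pendant '[[4,4,0,3,-7,0,1],[4,4,0,3,-7,0,1],[4,4,0,3,-7,0,1],[0,0,0,0,0,0,1]]'; python3 log.py
python3 -m pendant '[[4,4,0,0,0,8,1],[4,4,0,0,0,8,1],[4,4,0,-8,0,0,1],[0,0,0,0,0,0,1]]'; python3 log.py
```

```text
0.1 [-1.34, 0.088, 1.372, 0.0, 1.684, -0.103] [0.18, -0.519, 0.193] [-3.14, -0.0, 0.334]
time: 0.5
tool_pos: [0.2605, -0.3579, 0.2337]
ee_rot: [-3.141, -0.0, 0.438]
wrist_force: [-0.6, 0.0, -0.1]
width: 0.0936
finger_force: 0.0
0.5 [-1.07, -0.158, 1.53, 0.0, 1.77, 0.063] [0.26, -0.358, 0.234] [-3.141, -0.0, 0.438]
time: 0.9
tool_pos: [0.3661, -0.2504, 0.2322]
ee_rot: [3.131, -0.4, 0.442]
wrist_force: [-0.3, -1.3, -0.9]
width: 0.0937
finger_force: 0.0
0.9 [-1.061, -0.283, 1.691, 0.401, 1.685, 0.127] [0.366, -0.25, 0.232] [3.131, -0.4, 0.442]
time: 1.3
tool_pos: [0.4752, -0.1377, 0.2348]
ee_rot: [3.022, -0.31, 0.781]
wrist_force: [0.1, -1.0, -0.2]
width: 0.0938
finger_force: 0.0
1.3 [-0.604, -0.231, 1.628, 0.279, 1.565, 0.229] [0.475, -0.138, 0.235] [3.022, -0.31, 0.781]
```

```bash
cat > kin.py <<'E'
import numpy as np, json
from scipy.spatial.transform import Rotation as Ro
from scipy.optimize import least_squares
rz=lambda a:Ro.from_euler('z',a).as_matrix(); ry=lambda a:Ro.from_euler('y',a).as_matrix()
def fk(q,P,s4=1,s6=1):
    h,a,L1,L2,e,d,w,c=P
    A=rz(q[0]); B=A@ry(q[1]); C=A@ry(q[1]+q[2])
    p=A@[a,w,h]+B@[0,0,L1]+C@[e,0,L2]
    R=C@rz(s4*q[3])@ry(q[4])@rz(s6*q[5]+c)
    return p+R@[0,0,d],R
D=[json.loads(l) for l in open("log.jsonl")]
def fit():
    best=None
    for s4 in(1,-1):
        for s6 in(1,-1):
            def f(P):
                r=[]
                for d in D:
                    p,R=fk(d["joint_positions"],P,s4,s6); r+=[*(10*(p-d["tool_pos"])),*(Ro.from_euler('xyz',d["ee_rot"]).as_matrix()-R).ravel()]
                return np.r_[r,1e-3*(np.array(P)-P0)]
            P0=np.array([.3,0,.4,.35,0,.2,.056,0])
            for c in(0,1.57,3.14,-1.57):
                x=P0.copy();x[7]=c; s=least_squares(f,x)
                if best is None or s.cost<best[0]: best=(s.cost,s.x,s4,s6)
    return best
lo=np.array([-3.1,-.76,.27,-1.08,.17,-2.57]);hi=np.array([3.1,2.03,2.55,4.22,2.65,2.57])
def ik(p,R,M,seeds):
    out=[]
    for q0 in seeds:
        g=lambda q:np.r_[5*(fk(q,*M)[0]-p),(fk(q,*M)[1]-R).ravel()]
        s=least_squares(g,np.clip(q0,lo+1e-3,hi-1e-3),bounds=(lo,hi))
        out.append((s.cost,s.x))
    return min(out,key=lambda t:t[0])
def tool(phi,az,flip=0):
    """tool z at angle phi from up in the vertical plane of azimuth az (deg); closing axis horizontal at az-90"""
    p,a=np.radians([phi,az]); z=np.array([np.sin(p)*np.cos(a),np.sin(p)*np.sin(a),np.cos(p)])
    y=np.array([np.sin(a),-np.cos(a),0])*(-1 if flip else 1)
    return np.c_[np.cross(y,z),y,z]
E
python3 - <<'E'
from kin import *
b=fit(); print(b[0],np.round(b[1],4),b[2:])
P=list(b[1]);M=(P,b[2],b[3])
for d in D: print(np.round(fk(d["joint_positions"],*M)[0]-d["tool_pos"],4))
json.dump([P,b[2],b[3]],open("M.json","w"))
E
```

```text
1.2751985608589886e-06 [0.1526 0.     0.449  0.4998 0.1007 0.3621 0.0566 1.5708] (1, 1)
[-0.  0.  0.]
[ 0. -0. -0.]
[-0. -0. -0.]
[ 0. -0. -0.]
```

```bash
cat > sweep.py <<'E'
from kin import *
P,s4,s6=json.load(open("M.json"));M=(P,s4,s6)
def sweep(name,x,y,z,azs,phis,flip):
    for az in azs:
        q=None; row=[]
        base=np.arctan2(y,x)
        for phi in phis:
            R=tool(phi,az,flip); p=np.array([x,y,z])+R[:,2]*.008
            seeds=[[base-.1,.2,1.5,s,1.6,r] for s in(0,1.5,3.,-.8) for r in(0,1.5,-1.5)] 
            c,qq=ik(p,R,M,seeds if q is None else [q]+seeds)
            row.append(f"{phi}:{'ok' if c<1e-5 else '--'}{qq[3]:.1f}/{qq[5]:.1f}"); q=qq if c<1e-5 else None
        print(name,"az",az,"flip",flip,*row)
E
python3 - <<'E'
from sweep import *
ph=[90,100,110,120,135,150,165,180,195,210,225,240,255,270]
for f in(0,1):
    sweep("cup",.498,-.055,.05,[25,-65],ph,f)
    sweep("bin",.575,.319,.12,[25,-65],ph,f)
    sweep("mat",.584,-.289,.06,[-26,64],ph,f)
E
```

```text
cup az 25 flip 0 90:ok1.6/-1.2 100:ok1.6/-1.0 110:ok1.4/-0.8 120:ok1.2/-0.5 135:ok0.9/-0.0 150:ok0.5/0.4 165:ok0.2/0.7 180:ok0.0/0.9 195:ok-0.1/1.0 210:ok-0.2/1.1 225:ok-0.3/1.1 240:ok-0.5/1.1 255:ok-0.6/1.0 270:ok-0.8/0.9
cup az -65 flip 0 90:--4.2/-1.8 100:---1.1/-2.5 110:---1.1/-2.6 120:---1.1/-2.6 135:---1.0/-2.6 150:---0.3/2.6 165:---0.2/2.6 180:ok0.0/2.5 195:ok0.2/2.3 210:ok0.3/2.2 225:ok0.4/2.2 240:ok0.6/2.2 255:ok0.7/2.2 270:ok0.8/2.3
bin az 25 flip 0 90:ok3.1/-1.5 100:ok3.1/-1.5 110:ok3.0/-1.5 120:--0.3/1.2 135:ok0.0/1.5 150:ok0.0/1.5 165:ok0.0/1.6 180:ok0.0/1.6 195:ok-0.0/1.6 210:ok-0.0/1.6 225:ok-0.0/1.5 240:---0.0/1.5 255:---0.0/1.6 270:--0.0/1.6
bin az -65 flip 0 90:---1.1/-2.6 100:---1.1/-2.6 110:---1.1/-2.6 120:---1.0/-2.6 135:---0.8/-2.6 150:---0.6/-2.6 165:---0.4/-2.6 180:--0.2/2.6 195:--0.4/2.6 210:--0.6/2.6 225:--0.8/2.6 240:--0.9/2.6 255:--1.1/2.6 270:ok1.3/2.6
mat az -26 flip 0 90:ok2.9/-1.5 100:ok2.9/-1.4 110:ok2.7/-1.3 120:ok2.0/-0.5 135:ok0.3/1.2 150:ok0.1/1.4 165:ok0.0/1.5 180:ok0.0/1.5 195:ok-0.0/1.5 210:ok-0.0/1.5 225:ok-0.1/1.5 240:---0.1/1.4 255:---0.2/1.
[... 907 characters left out ...]
/-1.6 270:--0.0/-1.6
bin az -65 flip 1 90:---1.1/0.5 100:---1.1/0.5 110:---1.1/0.4 120:ok-1.0/0.4 135:ok-0.7/0.3 150:ok-0.5/0.2 165:ok-0.3/0.1 180:ok0.0/-0.0 195:ok0.3/-0.2 210:ok0.5/-0.3 225:ok0.7/-0.4 240:ok0.9/-0.5 255:ok1.1/-0.5 270:ok1.3/-0.6
mat az -26 flip 1 90:ok2.9/1.7 100:ok2.9/1.7 110:ok2.7/1.9 120:--2.0/2.6 135:ok0.3/-1.9 150:ok0.1/-1.7 165:ok0.0/-1.7 180:ok0.0/-1.7 195:ok-0.0/-1.7 210:ok-0.0/-1.7 225:ok-0.1/-1.7 240:---0.1/-1.7 255:---0.2/-1.7 270:---0.3/-1.8
mat az 64 flip 1 90:ok1.2/2.5 100:ok1.1/2.5 110:ok1.0/2.5 120:ok0.9/2.6 135:--0.7/2.6 150:--0.5/2.6 165:--0.4/2.6 180:--0.2/2.6 195:---0.5/-2.6 210:---0.6/-2.6 225:---0.8/-2.6 240:---1.0/-2.6 255:---1.1/-2.6 270:---1.1/-2.6
```

```bash
cat > goto.py <<'E'
# goto.py gx gy gz phi az flip [back]: shift (cm) and turn (deg) from the present pose, split in rows; checks reach with the model
import sys
from sweep import *
from bench import robot
a=[float(x) for x in sys.argv[1:]]
def plan(g,phi,az,flip,back=0.):
    o=robot.get_obs(); R0=Ro.from_euler('xyz',o["ee_rot"]).as_matrix(); R1=tool(phi,az,flip)
    p0=np.array(o["tool_pos"]); p1=np.array(g)+R1[:,2]*(.008-back)
    rv=Ro.from_matrix(R1@R0.T).as_rotvec(degrees=True); d=(p1-p0)*100
    n=int(np.ceil(max(np.linalg.norm(rv)/8.5,np.linalg.norm(d)/4.9,1)))
    q=np.array(o["joint_positions"]); bad=[];mx=0
    for i in range(1,n+1):
        R=Ro.from_rotvec(rv*i/n,degrees=True).as_matrix()@R0
        c,qq=ik(p0+(p1-p0)*i/n,R,M,[q]); mx=max(mx,np.abs(qq-q).max()/.1)
        if c>1e-5: bad.append(i)
        q=qq
    print("target",np.round(p1,3),"shift",np.round(d,2),"turn",np.round(rv,1),"rows",n,"per row",np.round(np.r_[d/n,rv/n],2),"bad",bad,"maxqvel %.1f"%mx,"q",np.round(q,2))
if __name__=="__main__": plan(a[:3],a[3],a[4],int(a[5]),*(a[6:]))
E
python3 goto.py .498 -.055 .040 140 -65 1 .15; python3 goto.py .498 -.055 .040 140 -65 1 0
```

```text
target [0.459 0.028 0.149] shift [-1.57 16.55 -8.61] turn [-58.8  18.   62.5] rows 11 per row [-0.14  1.5  -0.78 -5.34  1.64  5.68] bad [] maxqvel 1.0 q [ 0.45 -0.11  1.83 -0.7   1.47  0.11]
target [ 0.5   -0.06   0.034] shift [  2.5    7.81 -20.1 ] turn [-58.8  18.   62.5] rows 11 per row [ 0.23  0.71 -1.83 -5.34  1.64  5.68] bad [] maxqvel 1.0 q [ 0.23  0.01  1.96 -0.77  1.13  0.12]
```

```bash
python3 -m pendant '[[-0.2,2.1,0,-5.3,1.6,5.7,1],[-0.2,2.1,0,-5.3,1.6,5.7,1],[-0.2,2.1,0,-5.3,1.6,5.7,1],[-0.2,2.1,0,-5.3,1.6,5.7,1],[-0.2,2.1,0,-5.3,1.6,5.7,1],[-0.2,2.1,0,-5.3,1.6,5.7,1],[-0.2,2.1,0,-5.3,1.6,5.7,1],[-0.2,1.9,0,-5.3,1.6,5.7,1]]' >/dev/null; python3 log.py
python3 -m pendant '[[0,0,-2.9,-5.3,1.6,5.7,1],[0,0,-2.9,-5.3,1.6,5.7,1],[0,0,-2.8,-5.3,1.6,5.7,1],[0,0,0,0,0,0,1]]' ; python3 log.py
python3 goto.py .498 -.055 .040 140 -65 1 0
python3 - <<'E'
from h import *
im=imaging.snapshot("wrist"); save("w1",im)
E
```

```text
2.1 [0.279, -0.214, 1.657, -0.475, 1.605, 0.175] [0.455, 0.017, 0.235] [2.946, 0.445, 1.591]
time: 2.5
tool_pos: [0.4501, 0.0158, 0.141]
ee_rot: [3.131, 0.693, 1.992]
wrist_force: [0.8, -0.4, -0.4]
width: 0.0937
finger_force: 0.0
2.5 [0.434, -0.143, 1.87, -0.699, 1.448, 0.11] [0.45, 0.016, 0.141] [3.131, 0.693, 1.992]
target [ 0.5   -0.06   0.034] shift [  5.01  -7.55 -10.72] turn [-0.5  0.3  0.5] rows 3 per row [ 1.67 -2.52 -3.57 -0.16  0.1   0.16] bad [] maxqvel 1.1 q [ 0.23  0.01  1.96 -0.77  1.13  0.12]
```

View pics/w1.png

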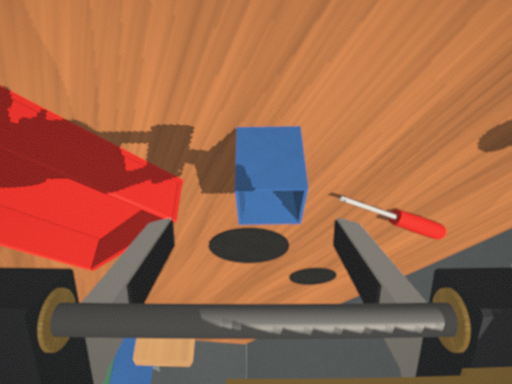

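The wrist view shows the cup between the fingers, rim corners at about (238,190), (304,190), (302,222) and (238,223), and the view is nearly square to it. I use these corners to refine the cup's position.

Run:
```python
from h import *
np.set_printoptions(precision=3,suppress=True)
im=cv2.imread("pics/w1.png")[:,:,::-1].copy(); H=hsv(im); p=imaging.camera_params("wrist")
m=(H[...,0]>100)&(H[...,0]<128)&(H[...,1]>100)&(H[...,2]>30); m[240:]=0; m[:100]=0
c=max(cv2.findContours(m.astype(np.uint8),0,1)[0],key=cv2.contourArea)
ap=cv2.approxPolyDP(cv2.convexHull(c),3,True).reshape(-1,2); print(ap.tolist())
print("z0",plane(p,ap,0)[:,:2]);print("z76",plane(p,ap,.076)[:,:2])
o=robot.get_obs();print(o["tool_pos"])
```

```text
[[299, 127], [306, 180], [299, 222], [240, 223], [235, 191], [237, 129]]
z0 [[ 0.521 -0.015]
 [ 0.577 -0.091]
 [ 0.625 -0.188]
 [ 0.543 -0.225]
 [ 0.504 -0.149]
 [ 0.464 -0.043]]
z76 [[ 0.476  0.046]
 [ 0.514 -0.006]
 [ 0.547 -0.073]
 [ 0.491 -0.098]
 [ 0.464 -0.045]
 [ 0.437  0.027]]
[0.453 0.016 0.145]
```

```bash
python3 -m pendant '[[1.3,0.6,0,-0.5,0.3,0.5,1],[1,-2.1,-2.7,0,0,0,1],[1,-2.1,-2.7,0,0,0,1],[1,-2.1,-2.7,0,0,0,1],[1,-2.1,-2.8,0,0,0,1],[0,0,0,0,0,0,1],[0,0,0,0,0,0,0.9]]'; python3 log.py;  python3 goto.py .504 -.057 .042 140 -65 1 0
```

```text
time: 3.25
tool_pos: [0.5093, -0.0626, 0.0413]
ee_rot: [3.117, 0.7, 1.986]
wrist_force: [0.9, 0.0, 1.0]
width: 0.0886
finger_force: 0.0
3.25 [0.216, 0.012, 1.949, -0.767, 1.125, 0.117] [0.509, -0.063, 0.041] [3.117, 0.7, 1.986]
target [ 0.506 -0.062  0.036] shift [-0.31  0.09 -0.54] turn [-0.3  1.   0.3] rows 1 per row [-0.31  0.09 -0.54 -0.35  1.01  0.32] bad [] maxqvel 0.1 q [ 0.22  0.02  1.95 -0.77  1.13  0.11]
```

```bash
python3 -m pendant '[[-0.2,0,-0.3,-0.3,1,0.3,0.7],[0,0,0,0,0,0,0.5],[0,0,0,0,0,0,0.3],[0,0,0,0,0,0,0.3],[0,0,0,0,0,0,0.3],[0,0,0,0,0,0,0.3],[0,0,0,0,0,0,0.3],[0,0,0,0,0,0,0.3]]'; python3 log.py
```

```text
time: 4.05
tool_pos: [0.5054, -0.0614, 0.037]
ee_rot: [-3.138, 0.697, 2.012]
wrist_force: [-4.1, 1.1, 5.7]
width: 0.0639
finger_force: 30.0
4.05 [0.221, 0.019, 1.951, -0.765, 1.133, 0.105] [0.505, -0.061, 0.037] [-3.138, 0.697, 2.012]
```

```bash
python3 -m pendant '[[0,0,2,0,0,0,0.3],[0,0,4,0,0,0,0.3],[0,0,4,0,0,0,0.3],[0,0,2,0,0,0,0.3]]'; python3 log.py; python3 goto.py .561 .350 .15 140 -65 1; python3 goto.py .561 .350 .15 180 -65 1
```

```text
time: 4.45
tool_pos: [0.5067, -0.0607, 0.159]
ee_rot: [3.139, 0.697, 2.01]
wrist_force: [0.4, 0.3, -2.8]
width: 0.0639
finger_force: 30.0
4.45 [0.22, -0.12, 1.814, -0.699, 1.333, -0.089] [0.507, -0.061, 0.159] [3.139, 0.697, 2.01]
target [0.563 0.345 0.144] shift [ 5.65 40.6  -1.51] turn [-0.1  0.1 -0.3] rows 9 per row [ 0.63  4.51 -0.17 -0.01  0.01 -0.03] bad [] maxqvel 1.2 q [ 0.8   0.53  1.08 -0.66  1.77  0.3 ]
target [0.561 0.35  0.142] shift [ 5.43 41.07 -1.7 ] turn [36.1 17.  -0.2] rows 9 per row [ 0.6   4.56 -0.19  4.01  1.89 -0.02] bad [] maxqvel 0.8 q [0.47 0.35 1.16 0.   1.63 0.04]
```

```bash
python3 -m pendant '[[0.3,2,0,0,0,0,0.3],[0.5,4,0,0,0,0,0.3],[0.6,4.3,0,0,0,0,0.3],[0.6,4.3,0,0,0,0,0.3],[0.6,4.3,0,0,0,0,0.3],[0.6,4.3,0,0,0,0,0.3],[0.6,4.3,0,0,0,0,0.3],[0.6,4.3,0,0,0,0,0.3]]'; python3 -m pendant '[[0.6,4,0,0,0,0,0.3],[0.5,3,0,0,0,0,0.3],[0.3,1.8,-0.5,0,0,0,0.3],[0,0,0,0,0,0,0.3]]'; python3 log.py; python3 goto.py .561 .350 .14 275 -65 1;python3 goto.py .561 .350 .14 225 -65 1
python3 - <<'E'
from h import *
im=imaging.snapshot("top")[100:300,130:330]; b=imaging.snapshot("side")[100:300,130:330]
save("pre",cv2.resize(cv2.hconcat([im,b]),(800,400),interpolation=cv2.INTER_CUBIC))
E
```

```text
time: 5.25
tool_pos: [0.5488, 0.259, 0.1542]
ee_rot: [-3.136, 0.695, 2.016]
wrist_force: [1.1, 0.0, -3.6]
width: 0.0639
finger_force: 30.0
time: 5.65
tool_pos: [0.5625, 0.3474, 0.1472]
ee_rot: [-3.133, 0.695, 2.02]
wrist_force: [0.5, 0.0, -3.7]
width: 0.0637
finger_force: 30.0
5.65 [0.798, 0.53, 1.069, -0.658, 1.778, 0.291] [0.562, 0.347, 0.147] [-3.133, 0.695, 2.02]
target [0.558 0.357 0.141] shift [-0.49  0.98 -0.65] turn [122.   57.2  -0.7] rows 16 per row [-0.03  0.06 -0.04  7.63  3.58 -0.04] bad [] maxqvel 1.5 q [-0.04  0.84  1.28  1.39  2.02 -0.56]
target [0.559 0.355 0.134] shift [-0.39  0.77 -1.29] turn [76.9 35.8 -0.6] rows 10 per row [-0.04  0.08 -0.13  7.69  3.58 -0.06] bad [] maxqvel 1.5 q [ 0.1   0.45  1.26  0.74  1.71 -0.34]
```

View pics/pre.png

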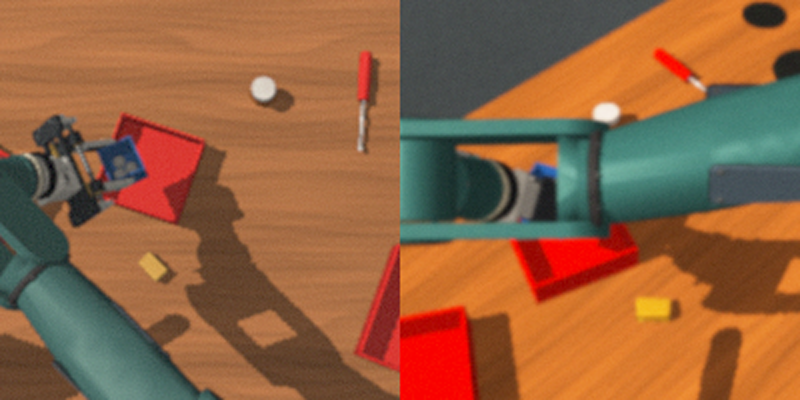

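The cup, with its balls, hangs over the left part of the right bin; the mouth will tip toward the bin's centre. I pour, slowly past 90°.

```bash
python3 -m pendant '[[0,0.1,-0.1,5,2.3,0,0.3],[0,0.1,-0.1,7.4,3.5,0,0.3],[0,0.1,-0.1,7.4,3.5,0,0.3],[0,0.1,-0.1,7.4,3.5,0,0.3],[0,0.1,-0.1,7.4,3.5,0,0.3],[0,0.1,-0.1,7.4,3.5,0,0.3],[0,0.1,-0.1,7.4,3.5,0,0.3],[0,0.1,-0.1,7.4,3.5,0,0.3]]'
python3 -m pendant '[[0,0.1,0,5.4,2.5,0,0.3],[0,0,0,3.6,1.7,0,0.3],[0,0,0,3.6,1.7,0,0.3],[0,0,0,3.6,1.7,0,0.3],[0,0,0,3.6,1.7,0,0.3],[0,0,0,3.6,1.7,0,0.3],[0,0,0,3.6,1.7,0,0.3],[0,0,0,3.6,1.7,0,0.3]]'
python3 -m pendant '[[0,0,0,3.6,1.7,0,0.3],[0,0,0,3.6,1.7,0,0.3],[0,0,0,3.6,1.7,0,0.3],[0,0,0,3.6,1.7,0,0.3],[0,0,0,3.6,1.7,0,0.3],[0,0,0,3.6,1.7,0,0.3],[0,0,0,3.6,1.7,0,0.3],[0,0,0,0,0,0,0.3]]'
python3 log.py; python3 goto.py .561 .350 .14 275 -65 1
python3 - <<'E'
from h import *
im=imaging.snapshot("top")[100:300,130:330]; b=imaging.snapshot("side")[100:300,130:330]
save("pour",cv2.resize(cv2.hconcat([im,b]),(800,400),interpolation=cv2.INTER_CUBIC))
E
```

```text
time: 6.55
tool_pos: [0.5638, 0.3504, 0.1446]
ee_rot: [3.141, -0.402, 2.012]
wrist_force: [1.0, -0.5, -3.6]
width: 0.064
finger_force: 30.0
time: 7.35
tool_pos: [0.5633, 0.3514, 0.1423]
ee_rot: [-3.139, -0.989, 2.011]
wrist_force: [-0.1, 0.8, -3.5]
width: 0.0642
finger_force: 30.0
time: 8.15
tool_pos: [0.5624, 0.3521, 0.1395]
ee_rot: [-3.078, -1.476, 1.951]
wrist_force: [-1.3, -0.3, -3.2]
width: 0.0638
finger_force: 30.0
8.15 [-0.042, 0.754, 1.261, 1.257, 1.959, -0.524] [0.562, 0.352, 0.14] [-3.078, -1.476, 1.951]
target [0.558 0.357 0.141] shift [-0.48  0.52  0.12] turn [ 9.6  4.1 -0.4] rows 2 per row [-0.24  0.26  0.06  4.8   2.07 -0.2 ] bad [] maxqvel 0.7 q [-0.04  0.84  1.28  1.39  2.02 -0.56]
```

View pics/pour.png

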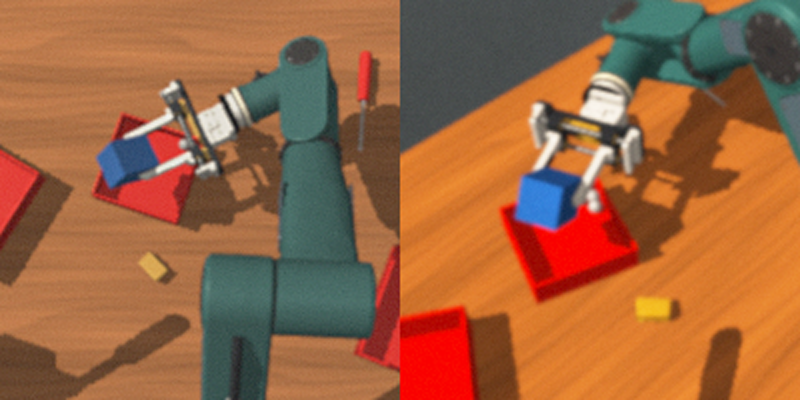

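The balls are leaving the mouth toward the bin's far corner (side crop, around (592,200)). I tip a little more, wait, and count them.

```bash
python3 -m pendant '[[0,0,0,4.8,2.1,0,0.3],[0,0,0,4.8,2.1,0,0.3],[0,0,0,0,0,0,0.3],[0,0,0,0,0,0,0.3],[0,0,0,0,0,0,0.3],[0,0,0,0,0,0,0.3]]';python3 log.py
python3 - <<'E'
from h import *
im=imaging.snapshot("top")[150:250,160:260]; b=imaging.snapshot("side")[150:250,170:270]; c=imaging.snapshot("wrist")
save("pour2",cv2.hconcat([cv2.resize(x,(266,266),interpolation=cv2.INTER_CUBIC) for x in (im,b,c)]))
E
```

```text
time: 8.85
tool_pos: [0.5638, 0.3534, 0.1445]
ee_rot: [0.114, -1.484, -1.241]
wrist_force: [0.1, -0.2, -1.4]
width: 0.064
finger_force: 30.0
8.85 [-0.04, 0.843, 1.253, 1.393, 2.032, -0.556] [0.564, 0.353, 0.144] [0.114, -1.484, -1.241]
```

View pics/pour2.png

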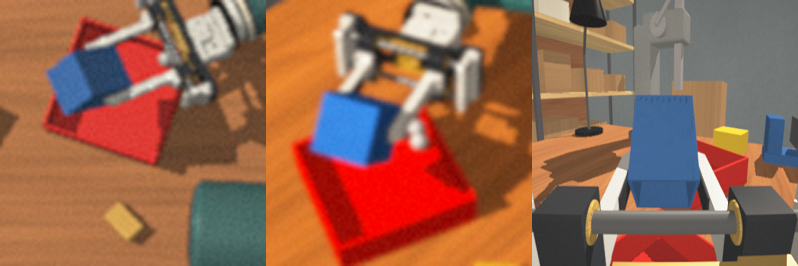

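```bash
python3 -m pendant '[[0,-1,2,0,0,0,0.3],[-0.5,-3,2,0,0,0,0.3],[-0.9,-4.2,0.5,0,0,0,0.3],[-0.9,-4.2,0,0,0,0,0.3],[-0.9,-4.2,0,0,0,0,0.3],[-0.9,-4.2,0,0,0,0,0.3],[-0.9,-4.2,0,-4,-1.8,0,0.3],[-0.9,-4.2,0,-4,-1.8,0,0.3]]';python3 log.py
python3 goto.py .48 -.03 .09 230 -65 1
python3 - <<'E'
from h import *
np.set_printoptions(precision=3,suppress=True)
im=imaging.snapshot("top");b=imaging.snapshot("side")
save("bin",cv2.hconcat([cv2.resize(x,(400,400),interpolation=cv2.INTER_CUBIC) for x in (im[145:225,165:245],b[170:260,170:260])]))
p=imaging.camera_params("top")
sub=im.astype(int); red=(sub[...,0]>1.8*sub[...,1]); H=hsv(im)
# non-red blobs inside bin interior
poly=proj(p,[[.575+dx*np.cos(np.radians(71.6))-dy*np.sin(np.radians(71.6)),.319+dx*np.sin(np.radians(71.6))+dy*np.cos(np.radians(71.6)),.011] for dx,dy in((-.074,-.074),(.074,-.074),(.074,.074),(-.074,.074))])
msk=np.zeros(im.shape[:2],np.uint8);cv2.fillPoly(msk,[poly.astype(np.int32)],1)
n,l,st,ce=cv2.connectedComponentsWithStats(((H[...,1]<120)&(msk>0)).astype(np.uint8))
for i in range(1,n):
    if st[i,4]>5: print(st[i,4],ce[i],plane(p,[ce[i]],.016))
E
```

```text
time: 9.8
tool_pos: [0.5038, 0.059, 0.1885]
ee_rot: [3.102, -1.504, 2.053]
wrist_force: [1.5, 0.3, -0.7]
width: 0.0639
finger_force: 30.0
9.8 [-0.466, 0.692, 1.275, 1.034, 2.346, -0.655] [0.504, 0.059, 0.188] [3.102, -1.504, 2.053]
target [ 0.477 -0.024  0.085] shift [ -2.63  -8.35 -10.36] turn [-32.8 -15.3  -0.4] rows 5 per row [-0.53 -1.67 -2.07 -6.56 -3.05 -0.08] bad [] maxqvel 1.2 q [-0.52  0.46  1.39  0.51  2.01 -0.91]
70 [223.871 175.257] [[0.615 0.246 0.016]]
```

View pics/bin.png

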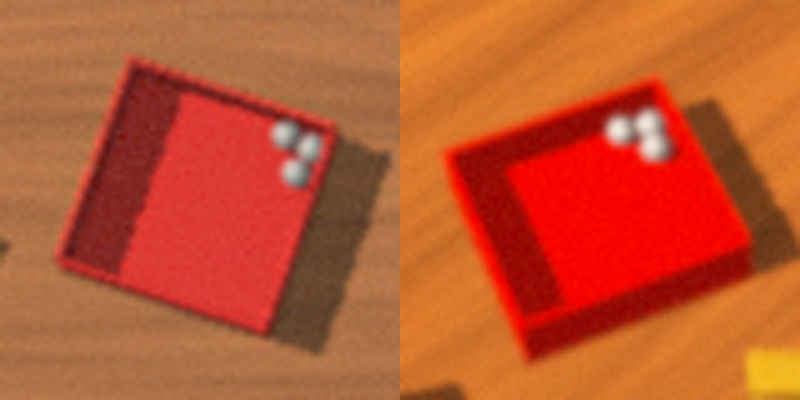

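All three balls are in the bin's corner (crop (285,135), (307,150), (295,173)). Next I lay the empty cup on its side.

```bash
python3 -m pendant '[[-0.5,-1.6,-1.8,-6.6,-3.1,0,0.3],[-0.5,-1.6,-1.8,-6.6,-3.1,0,0.3],[-0.5,-1.6,-2,-6.6,-3.1,0,0.3],[-0.5,-1.6,-2.1,-6.6,-3.1,0,0.3],[-0.6,-1.7,-2.2,-6.6,-3.1,0,0.3],[0,0,0,0,0,0,0.3],[0,0,0,0,0,0,0.3]]';python3 log.py
python3 goto.py .48 -.03 .036 229.9 -65 1
```

```text
time: 10.6
tool_pos: [0.4786, -0.0187, 0.0902]
ee_rot: [3.14, -0.872, 2.016]
wrist_force: [0.4, 0.5, -2.3]
width: 0.0641
finger_force: 30.0
10.6 [-0.51, 0.459, 1.385, 0.513, 2.012, -0.908] [0.479, -0.019, 0.09] [3.14, -0.872, 2.016]
target [ 0.477 -0.024  0.031] shift [-0.12 -0.57 -5.93] turn [-0.1  0.  -0.5] rows 2 per row [-0.06 -0.29 -2.97 -0.04  0.02 -0.23] bad [] maxqvel 0.4 q [-0.52  0.52  1.42  0.49  1.92 -0.96]
```

```bash
python3 -m pendant '[[0,0,-2,0,0,0,0.3],[0,0,-2,0,0,0,0.3],[0,0,-1,0,0,0,0.3],[0,0,-0.5,0,0,0,0.3],[0,0,0,0,0,0,0.3],[0,0,0,0,0,0,0.3]]'
python3 -m pendant '[[0,0,-0.3,0,0,0,0.3],[0,0,0,0,0,0,0.3],[0,0,0,0,0,0,0.3]]'
python3 log.py
```

```text
time: 11.2
tool_pos: [0.4788, -0.0196, 0.0342]
ee_rot: [3.141, -0.87, 2.016]
wrist_force: [0.1, -0.1, -1.4]
width: 0.0639
finger_force: 30.0
time: 11.5
tool_pos: [0.4785, -0.0197, 0.031]
ee_rot: [-3.141, -0.87, 2.016]
wrist_force: [0.2, -0.1, -1.3]
width: 0.0641
finger_force: 30.0
11.5 [-0.51, 0.524, 1.421, 0.489, 1.922, -0.961] [0.479, -0.02, 0.031] [-3.141, -0.87, 2.016]
```

```bash
python3 -m pendant '[[0,0,-0.2,0,0,0,0.3],[0,0,0,0,0,0,0.3],[0,0,0,0,0,0,0.3]]' | grep -A1 -E "pos|wrist"
python3 -m pendant '[[0,0,-0.2,0,0,0,0.3],[0,0,0,0,0,0,0.3],[0,0,0,0,0,0,0.3]]'| grep -A1 -E "pos|wrist"
python3 log.py
```

```text
tool_pos: [0.4783, -0.0196, 0.0287]
ee_rot: [-3.141, -0.87, 2.015]
wrist_force: [1.1, 0.8, -1.7]
width: 0.0635
tool_pos: [0.4783, -0.0196, 0.0266]
ee_rot: [-3.14, -0.87, 2.015]
wrist_force: [0.1, 0.1, -1.8]
width: 0.0638
12.1 [-0.51, 0.53, 1.423, 0.488, 1.916, -0.964] [0.478, -0.02, 0.027] [-3.14, -0.87, 2.015]
```

```bash
python3 -m pendant '[[0,0,-0.2,0,0,0,0.3],[0,0,0,0,0,0,0.3],[0,0,0,0,0,0,0.3]]' | grep -E "pos|wrist"
python3 -m pendant '[[0,0,-0.2,0,0,0,0.3],[0,0,0,0,0,0,0.3],[0,0,0,0,0,0,0.3]]'| grep  -E "pos|wrist"
python3 - <<'E'
from h import *
np.set_printoptions(precision=3,suppress=True)
for n,near in(("top",None),("side",None)):
    im=imaging.snapshot(n);H=hsv(im);p=imaging.camera_params(n); save("lay_"+n,im)
    m=(H[...,0]>100)&(H[...,0]<128)&(H[...,1]>100)&(H[...,2]>30)
    u=proj(p,[.478,-.03,.03])[0]
    c=[k for k in cv2.findContours(m.astype(np.uint8),0,1)[0] if cv2.contourArea(k)>30 and np.hypot(*(k.reshape(-1,2).mean(0)-u))<50]
    for k in c:
        ap=cv2.approxPolyDP(cv2.convexHull(k),2,True).reshape(-1,2);print(n,u,ap.tolist());print(plane(p,ap,0)[:,:2].round(3).tolist(),plane(p,ap,.064)[:,:2].round(3).tolist())
E
```

```text
tool_pos: [0.4783, -0.0196, 0.0246]
wrist_force: [-0.2, -0.3, -2.2]
tool_pos: [0.4785, -0.0197, 0.0238]
wrist_force: [-0.2, -2.6, 5.4]
top [295.83  209.919] [[299, 198], [306, 211], [288, 220], [282, 206]]
[[0.529, -0.047], [0.478, -0.073], [0.443, -0.003], [0.497, 0.02]] [[0.518, -0.038], [0.469, -0.064], [0.435, 0.004], [0.488, 0.026]]
side [310.227 175.998] [[304, 163], [319, 166], [312, 192], [297, 187], [298, 175]]
[[0.555, -0.087], [0.506, -0.115], [0.44, -0.001], [0.492, 0.019], [0.529, -0.026]] [[0.515, -0.034], [0.469, -0.061], [0.408, 0.046], [0.456, 0.065], [0.49, 0.023]]
```

```bash
python3 -m pendant '[[0,0,0,0,0,0,1],[0,0,0,0,0,0,1],[0,0,0,0,0,0,1],[0,0,0,0,0,0,1],[0,0,0,0,0,0,1],[0,0,0,0,0,0,1]]'|grep -E "width|wrist"; python3 -m pendant '[[0.6,-1.4,1.3,0,0,0,1],[1,-2.1,1.9,0,0,0,1],[1,-2.1,1.9,0,0,0,1],[1,-2.1,1.9,0,0,0,1],[0,0,4,0,0,0,1],[0,0,4,0,0,0,1],[0,0,0,0,0,0,1]]'; python3 log.py; python3 goto.py .479 -.021 .034 140 -65 1 .15
```

```text
wrist_force: [0.2, 0.3, 0.0]
width: 0.0938
time: 14.1
tool_pos: [0.5163, -0.0979, 0.1784]
ee_rot: [3.131, -0.861, 2.024]
wrist_force: [0.3, -0.3, 0.5]
width: 0.0942
finger_force: 0.0
14.1 [-0.579, 0.527, 1.096, 0.526, 2.229, -0.857] [0.516, -0.098, 0.178] [3.131, -0.861, 2.024]
target [0.44  0.062 0.143] shift [-7.58 15.96 -3.56] turn [-80.9 -37.9  -0.7] rows 11 per row [-0.69  1.45 -0.32 -7.36 -3.44 -0.07] bad [] maxqvel 1.7 q [ 0.54 -0.1   1.83 -0.69  1.52  0.18]
```

```bash
python3 -m pendant '[[-0.7,1.5,0.5,-7.4,-3.4,0,1],[-0.7,1.5,0.5,-7.4,-3.4,0,1],[-0.7,1.5,0.5,-7.4,-3.4,0,1],[-0.7,1.5,0,-7.4,-3.4,0,1],[-0.7,1.5,0,-7.4,-3.4,0,1],[-0.7,1.5,0,-7.4,-3.4,0,1],[-0.7,1.5,0,-7.4,-3.4,0,1],[-0.7,1.5,0,-7.4,-3.4,0,1]]'>/dev/null; python3 -m pendant '[[-0.7,1.5,-1,-7.4,-3.4,0,1],[-0.7,1.5,-2,-7.4,-3.4,0,1],[-0.6,1.4,-2,-7.4,-3.4,0,1],[0,0,0,0,0,0,1],[0,0,0,0,0,0,1]]'; python3 log.py; python3 goto.py .479 -.021 .034 140 -65 1
python3 - <<'E'
from h import *
np.set_printoptions(precision=3,suppress=True)
im=imaging.snapshot("wrist");H=hsv(im);p=imaging.camera_params("wrist"); save("w2",im)
m=(H[...,0]>100)&(H[...,0]<128)&(H[...,1]>100)&(H[...,2]>30)
cs=[k for k in cv2.findContours(m.astype(np.uint8),0,1)[0] if cv2.contourArea(k)>300]
for k in cs:
    ap=cv2.approxPolyDP(cv2.convexHull(k),3,True).reshape(-1,2);print(cv2.contourArea(k),ap.tolist());print(plane(p,ap,0)[:,:2].round(3).tolist(),plane(p,ap,.064)[:,:2].round(3).tolist())
E
```

```text
time: 15.4
tool_pos: [0.4373, 0.0683, 0.1361]
ee_rot: [-3.117, 0.693, 2.021]
wrist_force: [-0.7, 0.3, -1.0]
width: 0.094
finger_force: 0.0
15.4 [0.556, -0.076, 1.821, -0.686, 1.527, 0.192] [0.437, 0.068, 0.136] [-3.117, 0.693, 2.021]
target [ 0.481 -0.026  0.028] shift [  4.39  -9.4  -10.82] turn [ 0.2 -1.1  0.1] rows 4 per row [ 1.1  -2.35 -2.71  0.05 -0.27  0.02] bad [] maxqvel 0.9 q [ 0.32  0.01  1.98 -0.76  1.18  0.2 ]
1046.0 [[135, 338], [151, 367], [148, 383], [111, 383], [119, 347], [124, 338]]
[[0.513, -1.184], [0.744, -2.138], [0.971, -3.581], [0.649, -3.933], [0.48, -1.446], [0.475, -1.209]] [[0.473, -0.799], [0.641, -1.494], [0.806, -2.545], [0.572, -2.801], [0.449, -0.99], [0.445, -0.817]]
5680.0 [[286, 137], [289, 191], [284, 225], [227, 225], [221, 194], [225, 137]]
[[0.494, 0.024], [0.545, -0.06], [0.583, -0.141], [0.507, -0.178], [0.47, -0.104], [0.437, -0.003]] [[0.458, 0.081], [0.496, 0.02], [0.524, -0.039], [0.468, -0.067], [0.441, -0.012], [0.417, 0.061]]
```

```bash
python3 -m pendant '[[0.9,-1.5,0,0.2,-1.1,0,1],[1,-2.1,-2.7,0,0,0,1],[1,-2.1,-2.7,0,0,0,1],[0.9,-2,-2.7,0,0,0,1],[0.9,-2,-2.7,0,0,0,1],[0,0,0,0,0,0,1],[0,0,0,0,0,0,1]]'; python3 log.py;  python3 goto.py .482 -.024 .034 140 -65 1 0
```

```text
time: 16.15
tool_pos: [0.4862, -0.0316, 0.0312]
ee_rot: [3.133, 0.699, 1.99]
wrist_force: [0.3, 0.2, 0.8]
width: 0.0941
finger_force: 0.0
16.15 [0.301, 0.016, 1.969, -0.763, 1.175, 0.191] [0.486, -0.032, 0.031] [3.133, 0.699, 1.99]
target [ 0.484 -0.029  0.028] shift [-0.2   0.3  -0.33] turn [-0.1  0.4  0.6] rows 1 per row [-0.2   0.3  -0.33 -0.14  0.36  0.64] bad [] maxqvel 0.1 q [ 0.31  0.02  1.97 -0.76  1.17  0.19]
```

```bash
python3 -m pendant '[[-0.2,0.3,-0.2,-0.1,0.4,0.6,0.7],[0,0,0,0,0,0,0.5],[0,0,0,0,0,0,0.3],[0,0,0,0,0,0,0.3],[0,0,0,0,0,0,0.3],[0,0,0,0,0,0,0.3],[0,0,0,0,0,0,0.3]]';python3 log.py; python3 -m pendant '[[0,0,2,0,0,0,0.3],[0,0,4,0,0,0,0.3],[0,0,4,0,0,0,0.3],[0,0,0,0,0,0,0.3]]'; python3 log.py
for az in -65 -80 -95; do python3 goto.py .584 -.289 .1 230 $az 1;done
```

```text
time: 16.85
tool_pos: [0.4836, -0.0263, 0.0284]
ee_rot: [-3.139, 0.697, 2.013]
wrist_force: [-2.8, 2.7, 4.9]
width: 0.0642
finger_force: 30.0
16.85 [0.313, 0.016, 1.974, -0.762, 1.175, 0.187] [0.484, -0.026, 0.028] [-3.139, 0.697, 2.013]
time: 17.25
tool_pos: [0.4871, -0.0257, 0.1337]
ee_rot: [3.129, 0.699, 2.005]
wrist_force: [0.7, 1.2, -0.9]
width: 0.064
finger_force: 30.0
17.25 [0.313, -0.114, 1.863, -0.713, 1.345, 0.024] [0.487, -0.026, 0.134] [3.129, 0.699, 2.005]
target [ 0.581 -0.283  0.095] shift [  9.43 -25.78  -3.89] turn [81.4 38.7  0.2] rows 11 per row [ 0.86 -2.34 -0.35  7.4   3.52  0.02] bad [] maxqvel 2.2 q [-0.72  0.98  0.53  0.47  2.39 -0.93]
target [ 0.583 -0.283  0.095] shift [  9.58 -25.73  -3.89] turn [ 85.9  27.8 -11.6] rows 11 per row [ 0.87 -2.34 -0.35  7.81  2.53 -1.05] bad [] maxqvel 1.7 q [-0.79  0.87  0.73  0.58  2.23 -0.77]
target [ 0.585 -0.283  0.095] shift [  9.74 -25.72  -3.89] turn [ 89.4  16.4 -23.3] rows 12 per row [ 0.81 -2.14 -0.32  7.45  1.37 -1.94] bad [] maxqvel 1.6 q [-0.86  0.74  0.94  0.67  2.05 -0.64]
```

```bash
python3 -m pendant '[[0.8,-2.1,0.5,7.4,1.4,-1.9,0.3],[0.8,-2.1,0.5,7.4,1.4,-1.9,0.3],[0.8,-2.1,0,7.4,1.4,-1.9,0.3],[0.8,-2.1,0,7.4,1.4,-1.9,0.3],[0.8,-2.1,0,7.4,1.4,-1.9,0.3],[0.8,-2.1,0,7.4,1.4,-1.9,0.3],[0.8,-2.1,0,7.4,1.4,-1.9,0.3],[0.8,-2.1,0,7.4,1.4,-1.9,0.3]]'>/dev/null; python3 -m pendant '[[0.8,-2.1,0,7.4,1.4,-1.9,0.3],[0.8,-2.1,0,7.4,1.4,-1.9,0.3],[0.8,-2.2,0,7.4,1.4,-1.9,0.3],[0.8,-2.2,-0.5,7.4,1.4,-1.9,0.3],[0,0,0,0,0,0,0.3],[0,0,0,0,0,0,0.3]]'; python3 log.py; python3 goto.py .584 -.289 .08 229.9 -95 1
python3 - <<'E'
from h import *
np.set_printoptions(precision=3,suppress=True)
for n in("top","side"):
    im=imaging.snapshot(n);H=hsv(im);p=imaging.camera_params(n); save("over_"+n,im)
    m=(H[...,0]>100)&(H[...,0]<128)&(H[...,1]>100)&(H[...,2]>30)
    u=proj(p,[.584,-.289,.12])[0]
    for k in cv2.findContours(m.astype(np.uint8),0,1)[0]:
        if cv2.contourArea(k)>30 and np.hypot(*(k.reshape(-1,2).mean(0)-u))<40: print(n,u,cv2.convexHull(k).reshape(-1,2).mean(0),cv2.approxPolyDP(cv2.convexHull(k),2,True).reshape(-1,2).tolist())
E
```

```text
time: 18.65
tool_pos: [0.5783, -0.2811, 0.1261]
ee_rot: [-3.13, -0.873, 1.495]
wrist_force: [0.9, 0.5, -1.3]
width: 0.0641
finger_force: 30.0
18.65 [-0.854, 0.723, 0.908, 0.673, 2.102, -0.614] [0.578, -0.281, 0.126] [-3.13, -0.873, 1.495]
target [ 0.585 -0.283  0.075] shift [ 0.63 -0.18 -5.12] turn [-0.2 -0.4 -1.2] rows 2 per row [ 0.31 -0.09 -2.56 -0.09 -0.22 -0.6 ] bad [] maxqvel 0.4 q [-0.86  0.76  0.95  0.66  2.02 -0.66]
top [369.432 178.057] [366.462 178.462] [[381, 169], [380, 185], [369, 189], [358, 188], [359, 170]]
side [336.434 110.31 ] [335.538 108.308] [[339, 94], [349, 101], [346, 116], [336, 122], [326, 115], [328, 99]]
```

```bash
python3 -m pendant '[[0.3,-0.1,-2.5,-0.1,-0.2,-0.6,0.3],[0.3,-0.1,-2.5,-0.1,-0.2,-0.6,0.3],[0,0,-1.5,0,0,0,0.3],[0,0,-0.8,0,0,0,0.3],[0,0,-0.3,0,0,0,0.3],[0,0,0,0,0,0,0.3],[0,0,0,0,0,0,0.3]]'; python3 log.py
python3 -m pendant '[[0,0,-0.3,0,0,0,0.3],[0,0,0,0,0,0,0.3],[0,0,0,0,0,0,0.3]]'| grep -E "pos|rot|wrist_f"
```

```text
time: 19.45
tool_pos: [0.5858, -0.2829, 0.0581]
ee_rot: [3.127, -0.862, 1.498]
wrist_force: [-0.6, -0.8, -1.8]
width: 0.0634
finger_force: 30.0
19.45 [-0.854, 0.767, 0.97, 0.646, 1.992, -0.685] [0.586, -0.283, 0.058] [3.127, -0.862, 1.498]
tool_pos: [0.5853, -0.2827, 0.0537]
ee_rot: [3.13, -0.864, 1.495]
wrist_force: [-0.2, -0.1, -2.0]
```

```bash
python3 -m pendant '[[0,0,-0.6,0.4,0,0,0.3],[0,0,-0.4,0,0,0,0.3],[0,0,0,0,0,0,0.3],[0,0,0,0,0,0,0.3]]'| grep -E "pos|rot|wrist_f"
python3 -m pendant '[[0,0,-0.2,0,0,0,0.3],[0,0,0,0,0,0,0.3],[0,0,0,0,0,0,0.3]]'| grep -E "pos|rot|wrist_f"
python3 -m pendant '[[0,0,-0.2,0,0,0,0.3],[0,0,0,0,0,0,0.3],[0,0,0,0,0,0,0.3]]'| grep -E "pos|rot|wrist_f"
```

```text
tool_pos: [0.5852, -0.2825, 0.0432]
ee_rot: [3.132, -0.871, 1.494]
wrist_force: [0.3, 0.3, -2.3]
tool_pos: [0.5854, -0.2826, 0.0417]
ee_rot: [3.13, -0.871, 1.495]
wrist_force: [-0.5, -0.6, -1.2]
tool_pos: [0.5853, -0.2826, 0.0396]
ee_rot: [3.131, -0.871, 1.494]
wrist_force: [-0.1, 0.3, -1.6]
```

```bash
python3 -m pendant '[[0,0,-0.2,0,0,0,0.3],[0,0,0,0,0,0,0.3],[0,0,0,0,0,0,0.3]]'| grep -E "pos|rot|wrist_f"
python3 -m pendant '[[0,0,-0.1,0,0,0,0.3],[0,0,0,0,0,0,0.3],[0,0,0,0,0,0,0.3]]'| grep -E "pos|rot|wrist_f"
python3 -m pendant '[[0,0,-0.1,0,0,0,0.3],[0,0,0,0,0,0,0.3],[0,0,0,0,0,0,0.3]]'| grep -E "pos|rot|wrist_f"
```

```text
tool_pos: [0.5853, -0.2826, 0.0376]
ee_rot: [3.131, -0.871, 1.494]
wrist_force: [-0.4, -0.4, -1.4]
tool_pos: [0.5853, -0.2826, 0.0366]
ee_rot: [3.131, -0.871, 1.494]
wrist_force: [-0.0, 0.1, -1.0]
tool_pos: [0.5853, -0.2826, 0.0356]
ee_rot: [3.131, -0.871, 1.494]
wrist_force: [0.0, -0.2, -3.4]
```

```bash
python3 -m pendant '[[0,0,-0.1,0,0,0,0.3],[0,0,0,0,0,0,0.3],[0,0,0,0,0,0,0.3]]'| grep -E "pos|wrist_f"
python3 -m pendant '[[0,0,-0.1,0,0,0,0.3],[0,0,0,0,0,0,0.3],[0,0,0,0,0,0,0.3]]'| grep -E "pos|wrist_f"
python3 - <<'E'
from h import *
p=imaging.camera_params("side");b=imaging.snapshot("side"); t=imaging.snapshot("top")
save("place",cv2.hconcat([cv2.resize(x,(400,400),interpolation=cv2.INTER_CUBIC) for x in (t[150:220,325:395],b[85:155,300:370])]))
E
```

```text
tool_pos: [0.5854, -0.2826, 0.0347]
wrist_force: [1.1, 0.5, -1.6]
tool_pos: [0.5854, -0.2827, 0.0345]
wrist_force: [-0.8, -1.6, 2.3]
```

View pics/place.png

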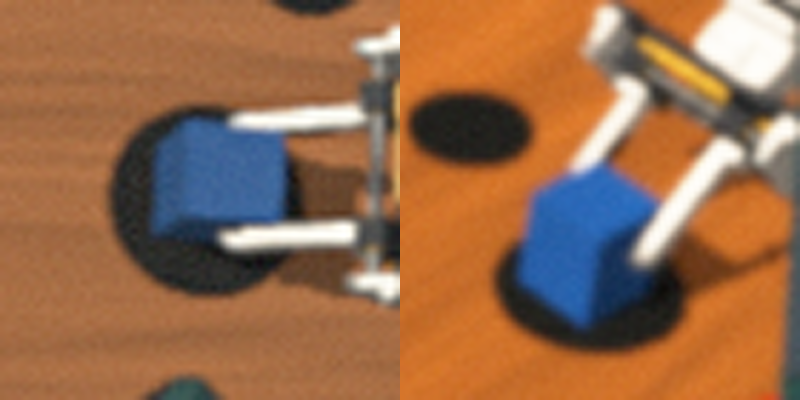

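The cup stands mouth-down on the mat near its centre, held, with contact felt. Now I release it and back off along the tool axis.

```bash
python3 -m pendant '[[0,0,-0.1,0,0,0,0.3],[0,0,0,0,0,0,0.3],[0,0,0,0,0,0,0.5],[0,0,0,0,0,0,0.8],[0,0,0,0,0,0,1],[0,0,0,0,0,0,1],[0,0,0,0,0,0,1],[0,0,0,0,0,0,1]]'
python3 -m pendant '[[-0.1,-0.8,0.7,0,0,0,1],[-0.1,-1.5,1.3,0,0,0,1],[-0.2,-2.3,1.9,0,0,0,1],[-0.2,-2.3,1.9,0,0,0,1],[-0.2,-2.3,1.9,0,0,0,1],[-0.2,-2.3,1.9,0,0,0,1],[0,0,0,0,0,0,1],[0,0,0,0,0,0,1]]'
python3 - <<'E'
from h import *
np.set_printoptions(precision=3,suppress=True)
for n in("top","side"):
    im=imaging.snapshot(n);H=hsv(im);p=imaging.camera_params(n); save("fin_"+n,im)
    m=(H[...,0]>100)&(H[...,0]<128)&(H[...,1]>100)&(H[...,2]>30)
    u=proj(p,[.584,-.289,.04])[0]
    for k in cv2.findContours(m.astype(np.uint8),0,1)[0]:
        if cv2.contourArea(k)>30 and np.hypot(*(k.reshape(-1,2).mean(0)-u))<40:
            M=cv2.moments(k); ce=[M["m10"]/M["m00"],M["m01"]/M["m00"]]
            ap=cv2.approxPolyDP(cv2.convexHull(k),2,True).reshape(-1,2)
            print(n,"expected",u,"seen",ce,ap.tolist(),"z79",plane(p,ap,.079)[:,:2].round(3).tolist(),"z3",plane(p,ap,.003)[:,:2].round(3).tolist())
            globals()["c_"+n]=ce
print(tri(imaging.camera_params("top"),[c_top],imaging.camera_params("side"),[c_side]))
im=imaging.snapshot("top");H=hsv(im);p=imaging.camera_params("top")
m=((H[...,1]<120)&(H[...,2]>70)).astype(np.uint8);n,l,st,ce=cv2.connectedComponentsWithStats(m)
for i in range(1,n):
    if 15<st[i,4]<300 and 190<ce[i][0]<330 and 110<ce[i][1]<230: print("white",st[i,4],ce[i].round(1),plane(p,[ce[i]],.016)[0])
E
```

```text
time: 23.15
tool_pos: [0.5853, -0.2825, 0.0323]
ee_rot: [3.131, -0.871, 1.494]
wrist_force: [-0.2, 0.4, -0.3]
width: 0.0936
finger_force: 0.0
time: 23.95
tool_pos: [0.5753, -0.3983, 0.1286]
ee_rot: [3.129, -0.87, 1.494]
wrist_force: [1.0, 0.1, -0.2]
width: 0.0936
finger_force: 0.0
top expected [363.114 182.507] seen [362.9988465974625, 181.47481737793154] [[356, 171], [373, 173], [375, 188], [368, 192], [352, 190], [352, 175]] z79 [[0.62, -0.252], [0.613, -0.316], [0.555, -0.321], [0.54, -0.294], [0.547, -0.235], [0.604, -0.237]] z3 [[0.638, -0.274], [0.63, -0.341], [0.57, -0.346], [0.554, -0.318], [0.562, -0.255], [0.622, -0.257]]
side expected [333.588 126.891] seen [332.6377845735644, 128.2330954808019] [[335, 114], [344, 121], [344, 134], [330, 142], [320, 134], [324, 119]] z79 [[0.603, -0.314], [0.552, -0.305], [0.505, -0.243], [0.512, -0.17], [0.566, -0.178], [0.613, -0.258]] z3 [[0.659, -0.401], [0.604, -0.391], [0.552, -0.324], [0.56, -0.245], [0.619, -0.254], [0.669, -0.34]]
(array([ 0.59 , -0.293,  0.028]), np.float64(0.0010031963718195578))
white 153 [261.4 144. ] [0.742 0.1   0.016]
white 93 [310.4 163. ] [ 0.666 -0.092  0.016]
white 79 [223.9 174.7] [0.617 0.246 0.016]
```

Triangulated, the cup stands within about 8 mm of the mat's centre. The balls, jar and driver show at their earlier pixels, and the gripper is clear.

```bash
python3 -c "
from bench import robot; print(robot.close_job())"
```

```text
the job is handed in; nothing more can be done
None
```

I handed the job in at about 24 of the 70 s: all three balls are in the red bin, the cup stands mouth-down and released within about 8 mm of the mat's centre, the jar and screwdriver had not moved in the last images (the brass block was not re-measured), and no verdict was returned.

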